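# Unstack the dip pots and set up the condiment station

### The job

The four stoneware dip pots stand stacked in one another after washing up. Take the stack apart and set each pot, upright, into the opening of the condiment station that fits it and has a lip of its colour, foot down in the hole and shoulder resting flat on the plate. Stoneware chips: set the pots down gently, do not drop them or tip them over, and leave the kitchen timer and the steel sauce cup where they are.

Things in the scene. Friction and masses are not known exactly. Their poses are not given: they have to be found in the camera images.
- cream_pot: Cream-white open stoneware pot, 54 mm high, about 150 g. Collar 68 mm outside diameter (within 2), 24 to 54 mm above the underside, wall 7, inside 30 deep; below it a clay foot 56 mm in diameter, 24 high; the step between is the shoulder. Origin: centre of the underside, z up. Start: bottom of the stack. Grasp the collar from above.
- rust_pot: Rust-red open stoneware pot, 54 mm high, about 132 g. Collar 60 mm outside diameter (within 2), 24 to 54 mm above the underside, wall 7, inside 30 deep; below it a clay foot 48 mm in diameter, 24 high; the step between is the shoulder. Origin: centre of the underside, z up. Start: stacked in the mouth of the cream pot, underside at 30 mm. Grasp the collar from above.
- olive_pot: Olive-green open stoneware pot, 54 mm high, about 114 g. Collar 52 mm outside diameter (within 2), 24 to 54 mm above the underside, wall 7, inside 30 deep; below it a clay foot 40 mm in diameter, 24 high; the step between is the shoulder. Origin: centre of the underside, z up. Start: stacked in the mouth of the rust pot, underside at 60 mm. Grasp the collar from above.
- navy_pot: Navy-blue open stoneware pot, 54 mm high, about 97 g. Collar 44 mm outside diameter (within 2), 24 to 54 mm above the underside, wall 7, inside 30 deep; below it a clay foot 32 mm in diameter, 24 high; the step between is the shoulder. Origin: centre of the underside, z up. Start: stacked in the mouth of the olive pot, underside at 90 mm. Grasp the collar from above.
- cream_plate: Fixed steel plate, 100 x 100 mm, upper face 36 mm above the table, centre opening 62 mm with cream-white lip: place of the cream pot. Origin: centre, 33 mm below the upper face, z up. Hollow under the 5 mm top: the foot goes in, the shoulder rests on top, pot origin then 9 mm above this origin. The four plates lie 2 x 2 in a steel frame, 103 mm apart, in any order.
- rust_plate: Fixed steel plate, 100 x 100 mm, upper face 36 mm above the table, centre opening 54 mm with rust-red lip: place of the rust pot. Origin: centre, 33 mm below the upper face, z up. Hollow under the 5 mm top: the foot goes in, the shoulder rests on top, pot origin then 9 mm above this origin. The four plates lie 2 x 2 in a steel frame, 103 mm apart, in any order.
- olive_plate: Fixed steel plate, 100 x 100 mm, upper face 36 mm above the table, centre opening 46 mm with olive-green lip: place of the olive pot. Origin: centre, 33 mm below the upper face, z up. Hollow under the 5 mm top: the foot goes in, the shoulder rests on top, pot origin then 9 mm above this origin. The four plates lie 2 x 2 in a steel frame, 103 mm apart, in any order.
- navy_plate: Fixed steel plate, 100 x 100 mm, upper face 36 mm above the table, centre opening 38 mm with navy-blue lip: place of the navy pot. Origin: centre, 33 mm below the upper face, z up. Hollow under the 5 mm top: the foot goes in, the shoulder rests on top, pot origin then 9 mm above this origin. The four plates lie 2 x 2 in a steel frame, 103 mm apart, in any order.
- timer: Wind-up kitchen timer, white with a red grip, round, 66 mm diameter, 42 mm high, origin at the centre of its underside. A loose bystander.
- steel_cup: Small plain steel sauce cup, round, 66 mm rim, 36 mm high, 20 g, origin at the centre of its underside. A loose bystander.

How it is judged:
At the end, for the whole second after the job is handed in: Each of the four pots sits in the plate whose lip has its colour: its axis within 7 mm of the plate's centre, shoulder on the plate (underside 9 mm above the plate's origin, within 4 mm), tilted less than 0.1 rad, released and at rest (under 20 mm/s) (horizontal distance between cream_pot and cream_plate below 0.007 m and z of cream_pot in the frame of cream_plate between 0.005 and 0.013 m and angle between each of cream_pot, rust_pot, olive_pot, navy_pot's own z axis and vertical below 0.1 rad and linear speed of each of cream_pot, rust_pot, olive_pot, navy_pot below 0.02 m/s and contact force between the fingers and cream_pot below 0.05 N and horizontal distance between rust_pot and rust_plate below 0.007 m and z of rust_pot in the frame of rust_plate between 0.005 and 0.013 m and contact force between the fingers and rust_pot below 0.05 N and horizontal distance between olive_pot and olive_plate below 0.007 m and z of olive_pot in the frame of olive_plate between 0.005 and 0.013 m and contact force between the fingers and olive_pot below 0.05 N and horizontal distance between navy_pot and navy_plate below 0.007 m and z of navy_pot in the frame of navy_plate between 0.005 and 0.013 m and contact force between the fingers and navy_pot below 0.05 N); the robot touches nothing.
It fails at once if a pot is tipped over (leans more than 35 degrees) (angle between any of cream_pot, rust_pot, olive_pot, navy_pot's own z axis and vertical above 0.61 rad).
It fails at once if a pot is dropped or thrown (faster than 0.7 m/s while the fingers do not touch it: a fall of about 25 mm) ((linear speed of cream_pot above 0.7 m/s and contact force between the fingers and cream_pot below 0.05 N) or (linear speed of rust_pot above 0.7 m/s and contact force between the fingers and rust_pot below 0.05 N) or (linear speed of olive_pot above 0.7 m/s and contact force between the fingers and olive_pot below 0.05 N) or (linear speed of navy_pot above 0.7 m/s and contact force between the fingers and navy_pot below 0.05 N)).
It fails at once if the kitchen timer or the steel sauce cup is pushed more than 25 mm from where it was (distance of any of timer, steel_cup from where it was at the start of the episode above 0.025 m).
It also fails if it takes over 109 s, if anything falls off the work surface, if the arm or the gripper's body presses on something with over 40 N, if the wrist force passes 120 N, or if a joint passes its speed limit or range.

### The arm

A 6-joint arm with a two-finger parallel gripper is mounted at the origin on a cart in front of the work surface, level with it; the furniture and walls round the work are solid. World frame = base frame: x ahead of the robot, y to its left, z up, the work surface at z = 0. Lengths are in m, angles in rad, forces in N, time in s.
With the tool pointing down it reaches from about 0.4 to 0.925 m from the base axis. Payload 3.4 kg.
Tool frame: the origin (TCP) lies midway between the tips of the shut fingers; the grasp point (between the pads) lies env.tcp_to_grasp behind it (env.tcp_to_grasp is the distance from the TCP to the grasp point, in m); x points along the fingers, y is the direction in which the jaws open and shut, and the axes are right-handed (so a half turn about x gives the same grasp; the last joint's range is limited). The gripper opens to 85 mm and grips with 20 to 120 N. Pads are 22 mm wide; open, the fingers measure 114 mm over their backs; the gripper's body (76 mm by 85 mm) begins 54 mm behind the grasp point. The pads swing forward as they close: fully open they stand 13 mm farther back than shut.
Start: joints at [1.054, 0.307, 1.506, -0, 1.328, -0.073], TCP at [0.246, 0.52, 0.231] pointing down, gripper open.
Joint ranges: [-3.12, 3.12], [-1.05, 2.28], [0.14, 2.33], [-1.42, 4.57], [0.1, 2.73], [-2.68, 2.68]. Speed limits (rad/s): [2.57, 2.57, 3.14, 3.14, 3.14, 3.14].

### API

Orientations are given as a unit quaternion [x, y, z, w].
In Python, from cell import env, viewer gives the robot as it stands. The module is installed in compiled form; this text tells all that it offers.
- The arm moves only by the tool carry_out, never from a script. Its arguments are lists of equal length, an entry for each row: "claw": the closure, from 0 (fully open) to 1 (shut); "translation": the shift along the world's x, y, z in cm, a list of three; "rotation": the turn, a rotation vector about the world's x, y, z in rad, a list of three. In form: {"claw": [claw, ...], "translation": [[dx, dy, dz], ...], "rotation": [[ax, ay, az], ...]}. A call has exactly 5 rows; each row shifts and turns the pose as measured when the row begins; what a row does not reach is not made up. A row lasts 1/10 s, in which the tool goes at most 50 mm and 8.59 degrees, less where a joint would pass 70% of its speed; a pose out of reach is approached as far as the arm can. A call is refused whole if a number of a shift passes 5 or a number of a turn 0.15, either way. A call with a gripper value outside its range is refused whole. The fingers move at their own pace and stop on an object; "squeeze" is the grip in N (left out, the last holds). Time passes only in rows, so rows that do not move let the fingers close, or fill a call up. It gives the time, the measured TCP pose, the force and the opening at its end, in the units of the state.
- env.state(): the state, without advancing time (a new reading comes with each control period).
- viewer.grab_frame(name): name is "scene" or "top" or "wrist"; returns the picture (420x560x3 uint8, red, green, blue); there is no depth.
- viewer.camera_params(name): a dict with "fov_y" (degrees; the focal length in pixels is half the picture's height over the tangent of half this angle, whatever the lens; pixels are square), "cx", "cy" (the principal point, pixels), "extrinsics" (4x4, takes a point from camera to world coordinates); the wrist camera has in their place "tool_from_camera" (4x4, takes a point from camera to tool coordinates, whose origin is the TCP and whose axes are the tool frame's). Camera axes: x right, y down, z forward; pixel columns grow to the right and rows downward; lengths in m; the calibration is good to about 2 mm. A picture is of the moment at which its call begins: read the wrist's pose just before it. camera_params takes no time and is no camera call.
- env.finish_job(): hands the job in, once; it reports no verdict.
The state is a dict: "time_s": time; "joint_pos": joint angles; "dq": joint speeds; "effort": joint torques, N m; "ee_pos": TCP position; "orientation": TCP orientation; "contact_force": force on the tool from outside, world axes, zero at the start; "moment": the same for the moment, N m; "finger_gap": finger opening in m.
Only numpy, scipy, OpenCV 4.12 (cv2) and the standard library are available. Lean on these libraries where they do the work, as an engineer would, in place of code of your own. Each camera call takes 0.05 s, during which the arm holds its last target. There are 200 camera calls.

## Working session

There is one attempt and no reset: what is moved stays moved. The work goes in short steps, Python scripts to look and compute and a tool call to move; the robot and the scene stay as the last step left them, time stands still between calls to the robot, and variables do not carry over. Pictures are saved under pics/ and viewed, about 12 in all and at most 16, crops included, and the job is handed in when it is done.

Besides the shell and the picture viewer there is one more tool, called as name(argument=value, ...) on one line, values as JSON. carry_out: Moves the arm, as the interface text tells. Its arguments: {"type":"object","properties":{"claw":{"type":"array"},"translation":{"type":"array"},"rotation":{"type":"array"},"squeeze":{"type":"number"}},"required":["claw","translation","rotation"]}

```bash
mkdir -p pics
python3 - <<'E'
from cell import env, viewer
import cv2,numpy as np
s=env.state(); print(s, env.tcp_to_grasp)
for n in ("scene","top","wrist"):
    p=viewer.camera_params(n); print(n,p)
for n in ("scene","top"):
    cv2.imwrite(f"pics/{n}0.png",viewer.grab_frame(n)[:,:,::-1])
E
```

```text
{'time_s': 0.0, 'joint_pos': array([ 1.05451747e+00,  3.07574565e-01,  1.50768184e+00, -2.25084637e-05,
        1.32841382e+00, -7.34746364e-02]), 'dq': array([ 0.00028801, -0.00127041, -0.00022152,  0.00114454,  0.00097106,
        0.00165314]), 'effort': array([-3.43750318e-03, -4.57545125e+01, -2.51916379e+01, -3.27514817e-04,
        1.30272037e-02, -1.56422523e-06]), 'ee_pos': array([0.24603849, 0.51891742, 0.23037697]), 'orientation': array([ 0.15457201,  0.69005279, -0.15598216,  0.68964063]), 'contact_force': array([ 0.53984679, -0.04302458,  0.19731368]), 'moment': array([ 0.00878086,  0.06244772, -0.04088399]), 'finger_gap': 0.08555414193793176} 0.0187
scene {'fov_y': 50.56618037155203, 'cx': 288.0352745042751, 'cy': 213.5778067197341, 'extrinsics': array([[ 0.42957258, -0.54060709,  0.72333352, -0.04872398],
       [-0.90303168, -0.25620367,  0.34480931, -0.14547807],
       [-0.00108566, -0.80131371, -0.5982434 ,  0.58880856],
       [ 0.        ,  0.        ,  0.        ,  1.        ]])}
top {'fov_y': 46.18666033356495, 'cx': 269.5342847756883, 'cy': 213.08080230745466, 'extrinsics': array([[ 0.02503211, -0.99371307,  0.10912253,  0.46380626],
       [-0.99947965, -0.02709862, -0.0174957 ,  0.15522065],
       [ 0.02034277, -0.1086278 , -0.99387432,  1.12140899],
       [ 0.        ,  0.        ,  0.        ,  1.        ]])}
wrist {'fov_y': 58.21873610954116, 'cx': 277.2486401962972, 'cy': 205.6900216871557, 'tool_from_camera': array([[ 5.98579862e-05, -3.24514517e-01,  9.45880714e-01,
        -1.41819153e-01],
       [ 9.99999934e-01,  3.59160528e-04,  5.99386606e-05,
         9.06188295e-04],
       [-3.59173982e-04,  9.45880647e-01,  3.24514517e-01,
        -8.35353632e-02],
       [ 0.00000000e+00,  0.00000000e+00,  0.00000000e+00,
         1.00000000e+00]])}
```

View pics/scene0.png

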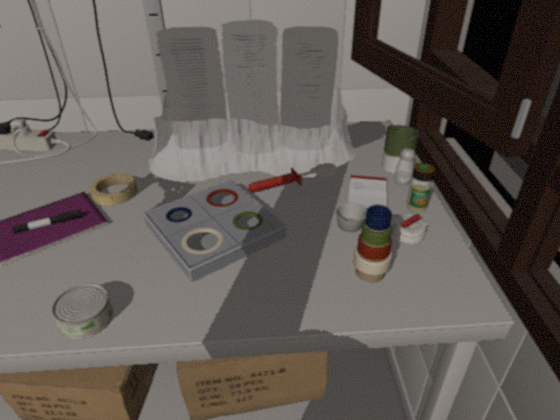

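View pics/top0.png

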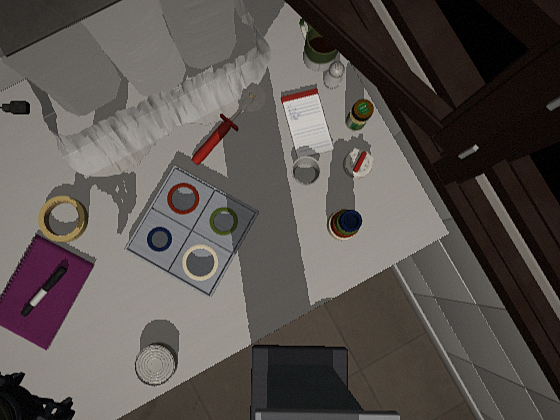

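```bash
cat > h.py <<'E'
from cell import env, viewer
import cv2,numpy as np
from scipy.spatial.transform import Rotation as R
HSV=dict(navy=((100,90,25),(130,255,255)),rust=((0,110,50),(9,255,255)),olive=((28,60,40),(50,255,255)),cream=((14,25,110),(30,110,255)))
def cam(n,s=None):
    p=viewer.camera_params(n)
    if n=="wrist":
        s=s or env.state(); T=np.eye(4); T[:3,:3]=R.from_quat(s["orientation"]).as_matrix(); T[:3,3]=s["ee_pos"]
        E=T@p["tool_from_camera"]
    else: E=p["extrinsics"]
    return 210/np.tan(np.radians(p["fov_y"]/2)),p["cx"],p["cy"],E
def ray(c,uv,z):
    f,cx,cy,E=c; uv=np.asarray(uv,float).reshape(-1,2)
    d=np.c_[(uv[:,0]-cx)/f,(uv[:,1]-cy)/f,np.ones(len(uv))]@E[:3,:3].T
    return E[:3,3]+d*((z-E[2,3])/d[:,2])[:,None]
def proj(c,P):
    f,cx,cy,E=c; q=(np.asarray(P,float)-E[:3,3])@E[:3,:3]
    return q[...,:2]/q[...,2:]*f+[cx,cy]
def grab(n,name=None):
    s=env.state(); c=cam(n,s); im=viewer.grab_frame(n)
    if name: cv2.imwrite(f"pics/{name}.png",im[:,:,::-1])
    return im,c,s
def blobs(im,col,amin=60):
    m=cv2.inRange(cv2.cvtColor(im,cv2.COLOR_RGB2HSV),*HSV[col])
    m=cv2.morphologyEx(m,cv2.MORPH_CLOSE,np.ones((3,3)))
    cs,_=cv2.findContours(m,cv2.RETR_EXTERNAL,cv2.CHAIN_APPROX_NONE)
    return sorted([c[:,0] for c in cs if cv2.contourArea(c)>amin],key=lambda c:-cv2.contourArea(c))
def circ(c,pts,z):
    "circle fitted to contour pixels cast on plane z: centre, diameter"
    P=ray(c,pts,z)[:,:2].astype(np.float32)*1000
    (x,y),(a,b),_=cv2.fitEllipse(P.reshape(-1,1,2)); return np.round([x,y,a,b],1)
E
python3 - <<'E'
from h import *
im=cv2.imread("pics/top0.png")[:,:,::-1].copy()
c=cam("top")
for col in HSV:
    for b in blobs(im,col)[:5]: print(col,b.mean(0).round(),circ(c,b,.036),circ(c,b,.144)[:2])
# station edges / bystanders by manual pixels
for n,uv,z in (("navyrim",(348,219),.144),("cup",(306,170),.03),("timer",(358,163),.042),("jar",(359,114),.06),("creampl",(200,263),.036)): print(n,ray(c,uv,z).round(3))
s=cv2.imread("pics/scene0.png")[:,:,::-1].copy(); c2=cam("scene")
for col in HSV:
    for b in blobs(s,col)[:4]: print("scene",col,b.mean(0).round(),circ(c2,b,.036))
a=cv2.resize(im[130:300,110:400],None,fx=2.7,fy=2.7,interpolation=cv2.INTER_CUBIC); cv2.imwrite("pics/topcrop.png",a[:,:,::-1])
E
```

```text
navy [159. 239.] [519.7 377.4  50.8  52.2] [514.1 355.3]
navy [350. 221.] [570.8 -43.9  44.   48.1] [560.1 -24.1]
rust [183. 198.] [611.1 329.4  67.7  68.8] [596.5 312.1]
rust [215. 137.] [750.8 263.8  40.7 136.1] [722.3 253. ]
rust [299.  95.] [855.2  78.   12.6 121.1] [816.3  85.7]
rust [360. 161.] [708.3 -65.1   9.5  64.6] [683.9 -43.2]
olive [223. 221.] [563.  237.9  59.3  61.1] [553.1 229.6]
olive [316.  44.] [975.4  31.7  58.3  92.9] [924.5  44. ]
cream [200. 262.] [471.8 286.2  77.   78.1] [471.  273.1]
cream [521. 246.] [ 559.  -405.8   20.9  410.1] [ 549.5 -350. ]
cream [153. 366.] [249.4 373.9  74.6  78.3] [270.7 352.1]
cream [398.  38.] [ 993.7 -154.2   20.2  277.9] [ 941.  -123.5]
cream [362. 169.] [691.9 -70.8  32.7  60.4] [669.2 -48.3]
navyrim [[ 0.563 -0.019  0.144]]
cup [[0.684 0.056 0.03 ]]
timer [[ 0.7   -0.059  0.042]]
jar [[ 0.808 -0.057  0.06 ]]
creampl [[0.469 0.285 0.036]]
scene navy [378. 217.] [688.2   0.9  49.   82.8]
scene navy [178. 214.] [520.3 377.8  44.5  47.3]
scene rust [276. 182.] [723.1 247.9  45.6 150.4]
scene rust [222. 197.] [611.7 329.6  61.2  65.4]
scene rust [374. 249.] [600.6 -16.6  58.1  87.2]
scene rust [410. 221.] [704.5 -61.5  14.   59.9]
scene olive [400. 140.] [1054.3   46.9   83.1  180. ]
scene olive [247. 221.] [563.2 238.7  56.5  57.5]
scene olive [375. 234.] [639.2  -8.8  55.7  84.2]
scene cream [ 70. 390.] [129.7 269.3  82.8 204. ]
scene cream [243. 379.] [247.   65.8  77.4 233.5]
scene cream [202. 240.] [472.6 287.   77.3  78. ]
scene cream [ 26. 139.] [619.4 958.9  96.9 246. ]
```

View pics/topcrop.png

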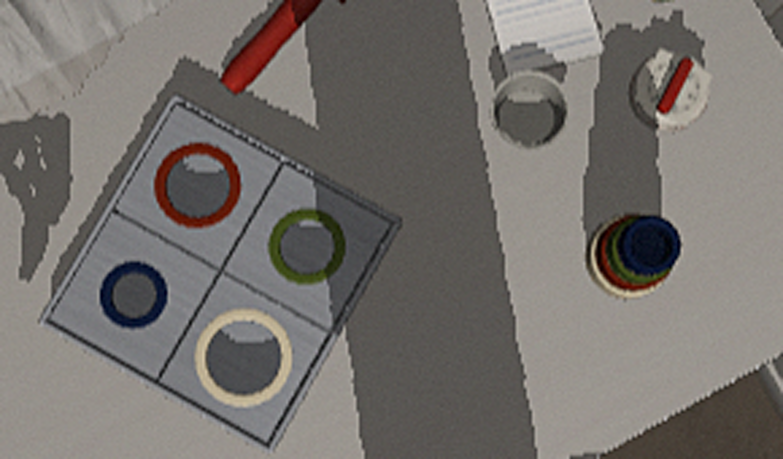

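carry_out(claw=[0,0,0,0,0], translation=[[2.1,-3.6,0.2],[2.1,-3.6,0.2],[2.1,-3.6,0.2],[2.1,-3.6,0.2],[2.1,-3.6,0.2]], rotation=[[0,0,0],[0,0,0],[0,0,0],[0,0,0],[0,0,0]], squeeze=30)

```text
time_s: 0.6
ee_pos: [0.3501, 0.3372, 0.2376]
orientation: [0.15, 0.692, -0.153, 0.689]
contact_force: [0.5, 0.5, -0.2]
finger_gap: 0.0854
```

carry_out(claw=[0,0,0,0,0], translation=[[2.1,-3.6,0.2],[2.1,-3.6,0.2],[2.1,-3.6,0.2],[2.1,-3.6,0.2],[2.1,-3.6,0.2]], rotation=[[0,0,0],[0,0,0],[0,0,0],[0,0,0],[0,0,0]])

```text
time_s: 1.1
ee_pos: [0.4563, 0.1488, 0.2466]
orientation: [0.149, 0.693, -0.153, 0.689]
contact_force: [0.7, 0.5, 0.2]
finger_gap: 0.0854
```

carry_out(claw=[0,0,0,0,0], translation=[[2.5,-4.0,0],[2.5,-4.0,0],[2.5,-4.0,0],[2.5,-4.0,0],[0,0,0]], rotation=[[0,0,0],[0,0,0],[0,0,0],[0,0,0],[0,0,0]])

```text
time_s: 1.6
ee_pos: [0.5608, -0.0232, 0.2453]
orientation: [0.151, 0.692, -0.155, 0.688]
contact_force: [-0.5, -0.4, -0.4]
finger_gap: 0.0854
```

Run:
```python
from h import *
im,c,s=grab("wrist","w1"); print(s["ee_pos"].round(4),np.abs(s["dq"]).max())
for b in blobs(im,"navy",500): print(b.mean(0),circ(c,b,.144))
```

```text
[ 0.5608 -0.0232  0.2453] 0.06578299356448995
[279.31111111 200.32222222] [558.1 -20.4  41.   46. ]
```

View pics/w1.png

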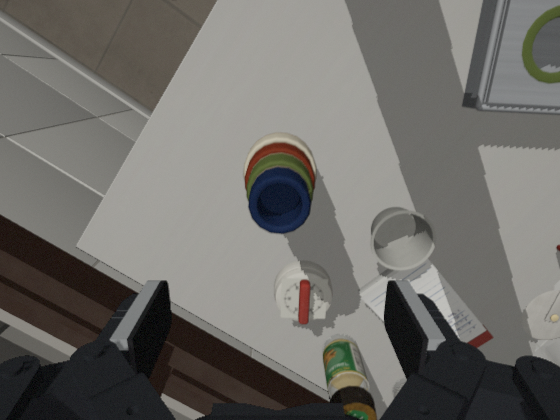

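carry_out(claw=[0,0,0,0,0], translation=[[-0.1,0.1,-4],[0,0,-4],[0,0,-3],[0,0,-1.7],[0,0,0]], rotation=[[0,0,0],[0,0,0],[0,0,0],[0,0,0],[0,0,0]])

```text
time_s: 2.15
ee_pos: [0.5542, -0.0159, 0.1145]
orientation: [0.152, 0.694, -0.154, 0.687]
contact_force: [-1.1, -0.3, -0.8]
finger_gap: 0.0855
```

carry_out(claw=[0.4,0.7,1,1,1], translation=[[0,0,0],[0,0,0],[0,0,0],[0,0,0],[0,0,0]], rotation=[[0,0,0],[0,0,0],[0,0,0],[0,0,0],[0,0,0]])

```text
time_s: 2.65
ee_pos: [0.5549, -0.0142, 0.1184]
orientation: [0.151, 0.693, -0.153, 0.689]
contact_force: [-0.6, -1.1, -1.3]
finger_gap: 0.0426
```

Run:
```python
from h import *
im,c,s=grab("wrist","w2"); print(s["ee_pos"].round(4),s["finger_gap"],s["contact_force"])
for b in blobs(im,"navy",500): print(b.mean(0),circ(c,b,.144))
```

```text
[ 0.5549 -0.0142  0.1184] 0.042619816074408186 [-0.61637331 -1.14938583 -1.31496618]
[276.11781609 326.64942529] [559.9 -15.8  41.7  55. ]
```

View pics/w2.png

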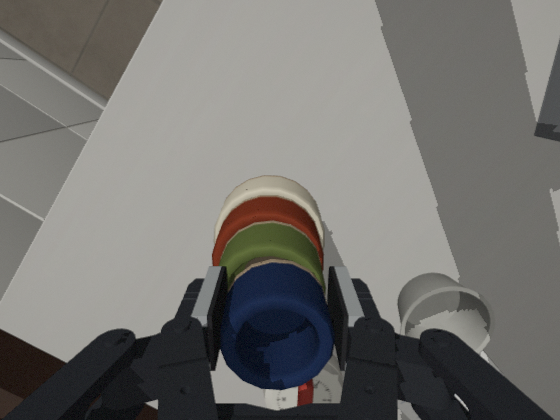

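```bash
cat >> h.py <<'E'
def off(col,rimback,rad,name=None):
    "offset of gripped pot axis from TCP in mm (tool y, tool z), from rim's far edge"
    im,c,s=grab("wrist",name); b=blobs(im,col,500)[0]
    Rm=R.from_quat(s["orientation"]).as_matrix()
    P=(ray(c,b,s["ee_pos"][2]+rimback)-s["ee_pos"])@Rm*1000
    o=np.array([(P[:,1].max()+P[:,1].min())/2,P[:,2].max()-rad])
    w=(Rm[:,1]*o[0]+Rm[:,2]*o[1])
    print("tool yz",o.round(1),"width",np.ptp(P[:,1]).round(1),"world",w[:2].round(1),"pot at",(s["ee_pos"][:2]*1000+w[:2]).round(1), "ee",s["ee_pos"].round(4))
    return im,c,s
E
python3 - <<'E'
from h import *
off("navy",.0256,21.3)
E
```

```text
tool yz [ 0.7 10.6] width 42.4 world [10.  -3.8] pot at [564.9 -18. ] ee [ 0.5549 -0.0142  0.1184]
```

carry_out(claw=[1,1,1,1,1], translation=[[0,0,0.5],[0,0,2],[0,0,2],[0,0,0],[0,0,0]], rotation=[[0,0,0],[0,0,0],[0,0,0],[0,0,0],[0,0,0]])

```text
time_s: 3.25
ee_pos: [0.5547, -0.014, 0.1646]
orientation: [0.152, 0.693, -0.152, 0.688]
contact_force: [-0.7, -0.1, -1.7]
finger_gap: 0.0424
```

Run:
```python
from h import *
im,c,s=off("navy",.0256,21.3)
t,ct,_=grab("top","top1")
for col,z in (("olive",.114),("rust",.084),("cream",.054)):
    for b in blobs(t,col,40):
        if 300<b[:,0].mean()<390 and 180<b[:,1].mean()<260: print(col,b.mean(0),circ(ct,b,z))
a=cv2.resize(np.hstack([t[130:300,110:400]]),None,fx=2.7,fy=2.7,interpolation=cv2.INTER_CUBIC); cv2.imwrite("pics/t1.png",a[:,:,::-1])
```

```text
tool yz [ 0.8 10.6] width 42.5 world [10.  -3.8] pot at [564.7 -17.8] ee [ 0.5547 -0.014   0.1646]
olive [341.08333333 227.66666667] [548.8  -9.6  15.6  33.4]
cream [335.         231.07317073] [559.5 -25.8  64.7  67.7]
```

View pics/t1.png

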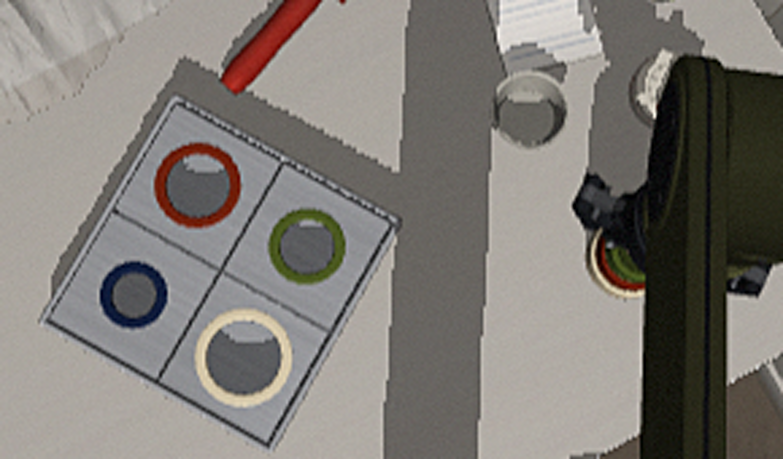

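carry_out(claw=[1,1,1,1,1], translation=[[0,0,-1.5],[0,0,-1.5],[0,0,-1],[0,0,-0.4],[0,0,0]], rotation=[[0,0,0],[0,0,0],[0,0,0],[0,0,0],[0,0,0]])

```text
time_s: 3.85
ee_pos: [0.5536, -0.0137, 0.1163]
orientation: [0.152, 0.694, -0.153, 0.687]
contact_force: [-0.9, 1.2, 8.2]
finger_gap: 0.0427
```

carry_out(claw=[0.3,0,0,0,0], translation=[[0,0,0.1],[0,0,0],[0,0,0],[0.9,-0.4,0],[0,0,0]], rotation=[[0,0,0],[0,0,0],[0,0,0],[0,0,0],[0,0,0]])

```text
time_s: 4.35
ee_pos: [0.5644, -0.0181, 0.1181]
orientation: [0.152, 0.693, -0.152, 0.688]
contact_force: [0.4, -1.0, 0.3]
finger_gap: 0.0858
```

Run:
```python
from h import *
off("navy",.0256,21.3)
```

```text
tool yz [-0.8 -3.7] width 41.6 world [-3.7  0.8] pot at [560.7 -17.3] ee [ 0.5644 -0.0181  0.1181]
```

carry_out(claw=[0,0.5,1,1,1], translation=[[-0.2,0.1,-0.1],[0,0,0],[0,0,0],[0,0,0],[0,0,0]], rotation=[[0,0,0],[0,0,0],[0,0,0],[0,0,0],[0,0,0]])

```text
time_s: 4.9
ee_pos: [0.5606, -0.017, 0.1167]
orientation: [0.152, 0.694, -0.153, 0.687]
contact_force: [0.1, -1.3, 2.0]
finger_gap: 0.0432
```

Run:
```python
from h import *
im,c,s=off("navy",.0256,21.3,"w3"); print(s["finger_gap"])
```

```text
tool yz [0.9 1.9] width 42.3 world [2. 0.] pot at [562.6 -17. ] ee [ 0.5606 -0.017   0.1167]
0.043165020283571984
```

View pics/w3.png

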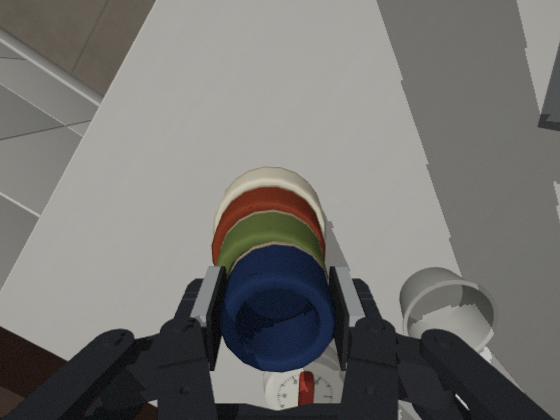

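carry_out(claw=[1,1,1,1,1], translation=[[0,0,0.5],[0,0,2],[0,0,3],[0,1,2],[-0.3,3,0]], rotation=[[0,0,0],[0,0,0],[0,0,0],[0,0,0],[0,0,0]])

```text
time_s: 5.45
ee_pos: [0.5563, 0.0215, 0.1932]
orientation: [0.153, 0.695, -0.154, 0.685]
contact_force: [0.2, 0.3, -0.5]
finger_gap: 0.0431
```

carry_out(claw=[1,1,1,1,1], translation=[[-0.5,4,0],[-0.5,4,0],[-0.5,4,0],[-0.5,4,0],[-0.5,4,0]], rotation=[[0,0,0],[0,0,0],[0,0,0],[0,0,0],[0,0,0]])

```text
time_s: 5.95
ee_pos: [0.5309, 0.2264, 0.1957]
orientation: [0.156, 0.694, -0.156, 0.686]
contact_force: [1.6, 0.5, -1.1]
finger_gap: 0.0434
```

carry_out(claw=[1,1,1,1,1], translation=[[-0.5,4,0],[-0.4,4,0],[-0.4,3,0],[0,1,0],[0,0,0]], rotation=[[0,0,0],[0,0,0],[0,0,0],[0,0,0],[0,0,0]])

```text
time_s: 6.45
ee_pos: [0.5143, 0.3572, 0.1958]
orientation: [0.154, 0.695, -0.153, 0.686]
contact_force: [0.8, 0.1, -1.4]
finger_gap: 0.0434
```

Run:
```python
from h import *
im,c,s=off("navy",.0273,21.3); print(s["finger_gap"],s["orientation"])
t,ct,_=grab("top","top2")
for col,z in (("olive",.114),("rust",.084),("cream",.054)):
    for b in blobs(t,col,40):
        if 300<b[:,0].mean()<390 and 180<b[:,1].mean()<260: print(col,b.mean(0),circ(ct,b,z))
```

```text
tool yz [1.  0.2] width 41.9 world [0.6 0.8] pot at [514.9 358. ] ee [0.5143 0.3572 0.1958]
0.0433646688089931 [ 0.15401578  0.69485716 -0.1528563   0.68562936]
olive [346.40277778 221.90277778] [561.1 -22.3  47.   52. ]
rust [343.   232.55] [558.9 -26.8  48.3  60.1]
cream [337.10989011 231.7032967 ] [564.8 -30.   65.8  81.6]
```

carry_out(claw=[1,1,1,1,1], translation=[[0.3,1.4,-3],[0.2,0.6,-3],[0,0,-3],[0,0,-2],[0,0,0]], rotation=[[0,-0.012,0],[0,0,0],[0,0,0],[0,0,0],[0,0,0]])

```text
time_s: 7.05
ee_pos: [0.5228, 0.3665, 0.0852]
orientation: [0.158, 0.688, -0.156, 0.691]
contact_force: [-1.4, -0.1, -1.3]
finger_gap: 0.0432
```

carry_out(claw=[1,1,1,1,1], translation=[[0,0,0],[0,0,0],[0,0,0],[0,0,0],[0,0,0]], rotation=[[0,0,0],[0,0,0],[0,0,0],[0,0,0],[0,0,0]])

```text
time_s: 7.55
ee_pos: [0.5265, 0.3643, 0.0903]
orientation: [0.161, 0.686, -0.156, 0.692]
contact_force: [0.2, 0.2, -0.7]
finger_gap: 0.0431
```

Run:
```python
from h import *
im,c,s=off("navy",.0273,21.3,"w4"); print(s["finger_gap"],s["orientation"])
```

```text
tool yz [0.9 0.6] width 41.8 world [1.  0.5] pot at [527.4 364.9] ee [0.5265 0.3643 0.0903]
0.04306538303731643 [ 0.16085751  0.68610458 -0.15644003  0.69203459]
```

View pics/w4.png

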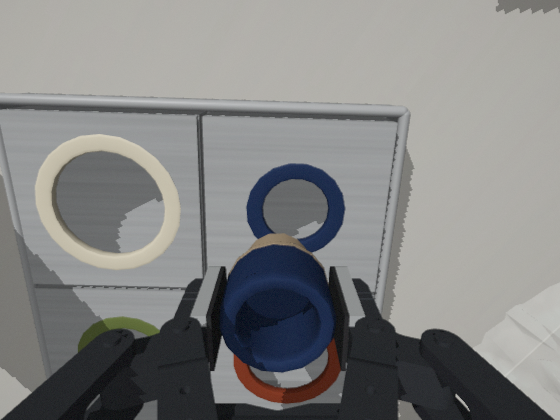

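Run:
```python
from h import *
im=cv2.imread("pics/w4.png")[:,:,::-1].copy(); s=env.state(); print(s["ee_pos"],s["dq"].round(3)); c=cam("wrist",s)
m=im.copy(); m[240:]=0; m[:, :200]=0
b=blobs(m,"navy",300)[0]; print(circ(c,b,.036))
for b in blobs(im,"cream",300): print(b.mean(0),circ(c,b,.036))
```

```text
[0.52654575 0.3644331  0.09034812] [ 0.006  0.006  0.004  0.003 -0.004  0.001]
[517.9 381.2  44.1  50.7]
[107.43908629 201.60406091] [472.2 289.4  77.5  77.5]
[267.31097561 246.63414634] [514.6 368.9  35.4  35.5]
```

carry_out(claw=[1,1,1,1,1], translation=[[-0.4,0.7,-0.5],[-0.3,0.5,-0.5],[0,0.2,0],[0,0,0],[0,0,0]], rotation=[[-0.004,0.008,0],[0,0,0],[0,0,0],[0,0,0],[0,0,0]])

```text
time_s: 8.1
ee_pos: [0.5184, 0.3808, 0.0796]
orientation: [0.158, 0.689, -0.158, 0.69]
contact_force: [0.3, 0.1, -1.2]
finger_gap: 0.0432
```

carry_out(claw=[1,1,1,1,1], translation=[[0.1,-0.2,-0.6],[0,0,-0.5],[0,0,-0.2],[0,0,0],[0,0,0]], rotation=[[0,0,0],[0,0,0],[0,0,0],[0,0,0],[0,0,0]])

```text
time_s: 8.6
ee_pos: [0.5194, 0.378, 0.0649]
orientation: [0.158, 0.689, -0.158, 0.689]
contact_force: [0.1, 0.9, -1.1]
finger_gap: 0.0434
```

Good: at the target. Lower into the hole.

carry_out(claw=[1,1,1,1,1], translation=[[0,0,-0.4],[0,0,-0.4],[0,0,-0.4],[0,0,-0.3],[0,0,0]], rotation=[[0,0,0],[0,0,0],[0,0,0],[0,0,0],[0,0,0]])

```text
time_s: 9.1
ee_pos: [0.5195, 0.3794, 0.0546]
orientation: [0.16, 0.688, -0.157, 0.69]
contact_force: [0.7, -1.1, -0.5]
finger_gap: 0.043
```

carry_out(claw=[1,1,1,1,1], translation=[[0,-0.1,-0.4],[0,0,-0.4],[0,0,-0.4],[0,0,-0.4],[0,0,0]], rotation=[[0,0,0],[0,0,0],[0,0,0],[0,0,0],[0,0,0]])

```text
time_s: 9.6
ee_pos: [0.5194, 0.3784, 0.0387]
orientation: [0.16, 0.689, -0.157, 0.69]
contact_force: [-0.8, 0.2, 0.3]
finger_gap: 0.0429
```

Lower a touch until contact, then release.

carry_out(claw=[1,1,1,1,1], translation=[[0,0,-0.2],[0,0,-0.1],[0,0,0],[0,0,0],[0,0,0]], rotation=[[0,0,0],[0,0,0],[0,0,0],[0,0,0],[0,0,0]])

```text
time_s: 10.1
ee_pos: [0.5194, 0.3784, 0.0386]
orientation: [0.16, 0.688, -0.157, 0.69]
contact_force: [-1.5, 0.7, 3.9]
finger_gap: 0.043
```

carry_out(claw=[0.3,0,0,0,0], translation=[[0,0,0],[0,0,0],[0,0,0.5],[0,0,3],[0,0,4]], rotation=[[0,0,0],[0,0,0],[0,0,0],[0,0,0],[0,0,0]])

```text
time_s: 10.6
ee_pos: [0.5162, 0.3751, 0.1078]
orientation: [0.156, 0.691, -0.161, 0.687]
contact_force: [0.3, 0.9, 0.7]
finger_gap: 0.0853
```

carry_out(claw=[0,0,0,0,0], translation=[[0,-1,4],[0.3,-3,2],[0.5,-4.5,0],[0.5,-4.5,0],[0.5,-4.5,0]], rotation=[[0,0,0],[0,0,0],[0,0,0],[0,0,0],[0,0,0]])

```text
time_s: 11.1
ee_pos: [0.5398, 0.2036, 0.1791]
orientation: [0.158, 0.687, -0.153, 0.693]
contact_force: [0.4, -0.8, 0.7]
finger_gap: 0.0857
```

carry_out(claw=[0,0,0,0,0], translation=[[0.5,-4.5,0],[0.5,-4.5,0],[0.5,-4.5,0],[0.5,-4,0],[0,-1,0]], rotation=[[0,0,0],[0,0,0],[0,0,0],[0,0,0],[0,0,0]])

```text
time_s: 11.6
ee_pos: [0.5614, 0.0068, 0.182]
orientation: [0.158, 0.684, -0.154, 0.695]
contact_force: [0.2, -0.1, -0.9]
finger_gap: 0.0851
```

```bash
cat >> h.py <<'E'
def far(col,z,rad,name=None):
    "axis of a standing pot from the rim (z): mid of lateral extent and far edge, in wrist view"
    im,c,s=grab("wrist",name); Rm=R.from_quat(s["orientation"]).as_matrix()
    for b in blobs(im,col,500)[:3]:
        P=(ray(c,b,z)-s["ee_pos"])@Rm*1000
        o=np.array([(P[:,1].max()+P[:,1].min())/2,P[:,2].max()-rad]); w=Rm[:,1]*o[0]+Rm[:,2]*o[1]
        print(col,b.mean(0).round(),"width",np.ptp(P[:,1]).round(1),np.ptp(P[:,2]).round(1),"go mm",w[:2].round(1),"axis",(s["ee_pos"][:2]*1000+w[:2]).round(1))
    q=Rm[:,0]; print("ee",s["ee_pos"].round(4),"toolx",q.round(4),"dq",np.abs(s["dq"]).max().round(3),"gap",s["finger_gap"].round(4))
    return im,c,s
E
python3 - <<'E'
from h import *
far("olive",.114,26,"w5")
E
```

```text
olive [236. 232.] width 49.4 56.6 go mm [ -2.8 -25.8] axis [558.7 -19. ]
olive [544.  55.] width 21.4 41.2 go mm [-29.7 170.3] axis [531.8 177.2]Traceback (most recent call last):
  File "<stdin>", line 2, in <module>
  File "h.py", line 48, in far
    q=Rm[:,0]; print("ee",s["ee_pos"].round(4),"toolx",q.round(4),"dq",np.abs(s["dq"]).max().round(3),"gap",s["finger_gap"].round(4))
                                                                                                            ^^^^^^^^^^^^^^^^^^^^^
AttributeError: 'float' object has no attribute 'round'
```

View pics/w5.png

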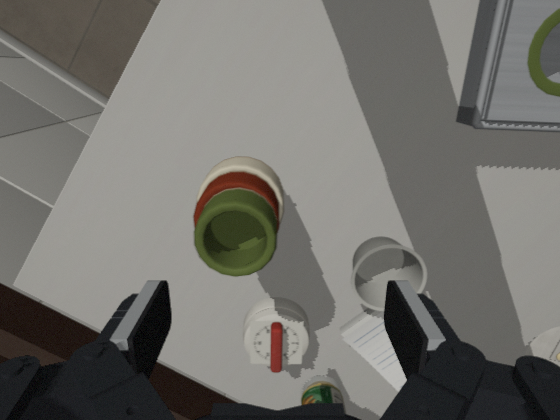

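carry_out(claw=[0,0,0,0,0], translation=[[-0.1,-1.7,0],[-0.1,-1,0],[0,0,-2],[0,0,-2],[0,0,0]], rotation=[[0,0.01,0],[0,0,0],[0,0,0],[0,0,0],[0,0,0]])

```text
time_s: 12.15
ee_pos: [0.5594, -0.0172, 0.1425]
orientation: [0.159, 0.687, -0.154, 0.693]
contact_force: [0.5, 0.0, 0.5]
finger_gap: 0.0852
```

```bash
sed -i 's/,"gap",s\["finger_gap"\].round(4)/,"gap",round(s["finger_gap"],4)/' h.py
python3 - <<'E'
from h import *
far("olive",.114,25.2)
E
```

```text
olive [272. 249.] width 49.6 57.1 go mm [ 1.  -2.2] axis [560.4 -19.4]
ee [ 0.5594 -0.0172  0.1425] toolx [ 0.0097  0.0055 -0.9999] dq 0.032 gap 0.0852
```

carry_out(claw=[0,0,0,0,0], translation=[[0.1,-0.2,-2],[0,0,-2],[0,0,-1],[0,0,-0.5],[0,0,0]], rotation=[[0,0.01,0],[0,0,0],[0,0,0],[0,0,0],[0,0,0]])

```text
time_s: 12.7
ee_pos: [0.5651, -0.0156, 0.0925]
orientation: [0.158, 0.687, -0.152, 0.693]
contact_force: [0.2, 0.2, 0.1]
finger_gap: 0.0854
```

carry_out(claw=[0,0,0,0,0], translation=[[-0.3,-0.3,-0.4],[-0.1,0,-0.2],[0,0,0],[0,0,0],[0,0,0]], rotation=[[0,0.005,0],[0,0,0],[0,0,0],[0,0,0],[0,0,0]])

```text
time_s: 13.2
ee_pos: [0.5626, -0.0189, 0.0888]
orientation: [0.157, 0.687, -0.152, 0.693]
contact_force: [-0.1, -0.0, -0.6]
finger_gap: 0.085
```

carry_out(claw=[0.3,0.6,1,1,1], translation=[[0,0,0],[0,0,0],[0,0,0],[0,0,0],[0,0,0]], rotation=[[0,0,0],[0,0,0],[0,0,0],[0,0,0],[0,0,0]])

```text
time_s: 13.7
ee_pos: [0.5628, -0.0197, 0.0896]
orientation: [0.157, 0.687, -0.152, 0.693]
contact_force: [-0.3, -1.1, 0.5]
finger_gap: 0.0512
```

Run:
```python
from h import *
far("olive",.114,25.2)
```

```text
olive [277. 299.] width 49.2 59.5 go mm [-1.   1.5] axis [561.8 -18.2]
ee [ 0.5628 -0.0197  0.0896] toolx [ 0.0107  0.0043 -0.9999] dq 0.003 gap 0.0512
```

carry_out(claw=[1,1,1,1,1], translation=[[0,0,0.5],[0,0,2],[0,0,3],[0,1,2],[0,3,0]], rotation=[[0,0,0],[0,0,0],[0,0,0],[0,0,0],[0,0,0]])

```text
time_s: 14.25
ee_pos: [0.5615, 0.0192, 0.1658]
orientation: [0.158, 0.688, -0.154, 0.691]
contact_force: [0.5, 0.6, -0.7]
finger_gap: 0.051
```

carry_out(claw=[1,1,1,1,1], translation=[[0,4,0],[0,4,0],[0,4,0],[0,4,0],[0,3,0]], rotation=[[0,0,0],[0,0,0],[0,0,0],[0,0,0],[0,0,0]])

```text
time_s: 14.75
ee_pos: [0.5616, 0.2155, 0.1685]
orientation: [0.161, 0.686, -0.155, 0.692]
contact_force: [-0.4, -0.9, -1.4]
finger_gap: 0.0512
```

carry_out(claw=[1,1,1,1,1], translation=[[0,1,-1],[0,0,-1],[0,0,0],[0,0,0],[0,0,0]], rotation=[[0,0,0],[0,0,0],[0,0,0],[0,0,0],[0,0,0]])

```text
time_s: 15.25
ee_pos: [0.56, 0.227, 0.146]
orientation: [0.159, 0.688, -0.154, 0.692]
contact_force: [-1.2, 0.0, -0.8]
finger_gap: 0.0508
```

Run:
```python
from h import *
z=env.state()["ee_pos"][2]+.0244
im,c,s=far("olive",z,25.6)
b=blobs(im,"rust",500)[0]; print("rust lip",circ(c,b,.036))
t,ct,_=grab("top","top3")
for col,z in (("rust",.084),("cream",.054),("navy",.066)):
    for b in blobs(t,col,40): print(col,b.mean(0).round(),circ(ct,b,z))
cv2.imwrite("pics/t3.png",cv2.resize(t[130:300,110:400],None,fx=2.7,fy=2.7)[:,:,::-1])
```

```text
olive [286. 247.] width 49.5 84.4 go mm [-1.4  1.7] axis [558.6 228.7]
ee [0.56  0.227 0.146] toolx [ 0.007   0.0059 -1.    ] dq 0.018 gap 0.0508
rust lip [610.8 331.7  68.9  69.2]
rust [345. 223.] [560.6 -24.8  55.3  59.4]
rust [215. 137.] [743.1 256.7  38.7 122.4]
rust [299.  95.] [838.   81.3  12.  117.4]
rust [360. 161.] [695.5 -54.3   9.   60. ]
cream [521. 245.] [ 534.8 -409.3   22.   539.4]
cream [401.  43.] [ 986.5 -148.2   22.2  318. ]
cream [358. 165.] [696.9 -56.5  57.3  61.4]
cream [206. 260.] [472.  281.8  66.5  71.2]
cream [149. 373.] [239.8 378.   41.3  56.2]
cream [166. 358.] [270.2 347.3  25.9  46. ]
cream [ 64. 201.] [592.7 580.8  27.4  60.6]
cream [337.  71.] [907.9  -5.8  25.8  30.2]
cream [337. 232.] [565.3 -30.2  66.1  82.8]
cream [ 74. 231.] [535.9 562.1  40.7  56.2]
cream [138. 156.] [699.1 429.1  18.   23.2]
cream [255. 106.] [821.2 174.8  17.9  20. ]
navy [156. 240.] [516.  379.2  32.3  51.9]
```

View pics/t3.png

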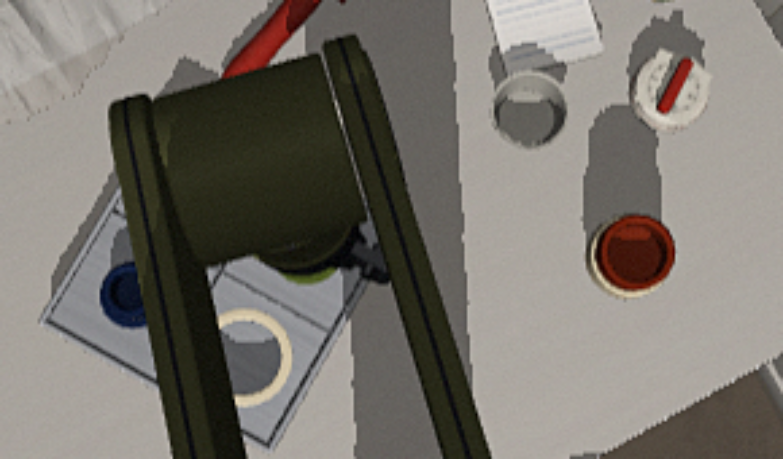

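carry_out(claw=[1,1,1,1,1], translation=[[0.4,1.1,-1.5],[0,0,-2],[0,0,-2],[0,0,-1],[0,0,0]], rotation=[[-0.005,0.005,0],[0,0,0],[0,0,0],[0,0,0],[0,0,0]])

```text
time_s: 15.85
ee_pos: [0.5677, 0.2392, 0.0785]
orientation: [0.16, 0.687, -0.156, 0.691]
contact_force: [-1.0, 0.8, -0.6]
finger_gap: 0.0512
```

carry_out(claw=[1,1,1,1,1], translation=[[0,0,0],[0,0,0],[0,0,0],[0,0,0],[0,0,0]], rotation=[[0,0,0],[0,0,0],[0,0,0],[0,0,0],[0,0,0]])

```text
time_s: 16.35
ee_pos: [0.5697, 0.2401, 0.0806]
orientation: [0.16, 0.686, -0.156, 0.693]
contact_force: [0.3, 0.0, -1.1]
finger_gap: 0.0513
```

carry_out(claw=[1,1,1,1,1], translation=[[-0.3,-0.1,-0.5],[-0.2,-0.1,-0.4],[0,0,0],[0,0,0],[0,0,0]], rotation=[[0,0.008,0],[0,0,0],[0,0,0],[0,0,0],[0,0,0]])

```text
time_s: 16.85
ee_pos: [0.5642, 0.2378, 0.0715]
orientation: [0.16, 0.689, -0.156, 0.69]
contact_force: [0.4, -0.0, -1.1]
finger_gap: 0.0506
```

Run:
```python
from h import *
z=env.state()["ee_pos"][2]+.0244
im,c,s=far("olive",z,25.6)
```

```text
olive [278. 279.] width 49.5 73.8 go mm [-1.5  1.8] axis [562.7 239.6]
ee [0.5642 0.2378 0.0715] toolx [ 0.0029  0.0045 -1.    ] dq 0.003 gap 0.0506
```

carry_out(claw=[1,1,1,1,1], translation=[[0,0,-0.4],[0,0,-0.4],[0,0,-0.4],[0,0,-0.3],[0,0,0]], rotation=[[0,0,0],[0,0,0],[0,0,0],[0,0,0],[0,0,0]])

```text
time_s: 17.4
ee_pos: [0.5644, 0.2381, 0.0551]
orientation: [0.16, 0.689, -0.156, 0.69]
contact_force: [0.1, 0.5, -1.2]
finger_gap: 0.0514
```

carry_out(claw=[1,1,1,1,1], translation=[[0,0,-0.4],[0,0,-0.4],[0,0,-0.4],[0,0,-0.2],[0,0,0]], rotation=[[0,0,0],[0,0,0],[0,0,0],[0,0,0],[0,0,0]])

```text
time_s: 17.9
ee_pos: [0.5647, 0.2382, 0.0417]
orientation: [0.16, 0.688, -0.156, 0.69]
contact_force: [-1.1, -0.2, 0.6]
finger_gap: 0.0514
```

Seated height reached; release, rise and return to the stack for the rust pot (TCP target ~ (0.560, -0.022)).

carry_out(claw=[1,0.5,0,0,0], translation=[[0,0,-0.15],[0,0,0],[0,0,0],[0,0,0.5],[0,0,2]], rotation=[[0,0,0],[0,0,0],[0,0,0],[0,0,0],[0,0,0]])

```text
time_s: 18.4
ee_pos: [0.563, 0.2375, 0.0647]
orientation: [0.159, 0.689, -0.157, 0.689]
contact_force: [0.7, 0.3, -0.3]
finger_gap: 0.0854
```

carry_out(claw=[0,0,0,0,0], translation=[[0,0,3],[0,-1,3],[0,-3,2],[0,-4,0],[0,-4,0]], rotation=[[0,0,0],[0,0,0],[0,0,0],[0,0,0],[0,0,0]])

```text
time_s: 18.9
ee_pos: [0.5658, 0.1202, 0.1508]
orientation: [0.158, 0.688, -0.152, 0.692]
contact_force: [-0.1, -0.3, 0.0]
finger_gap: 0.0852
```

carry_out(claw=[0,0,0,0,0], translation=[[0,-4,0],[0,-4,0],[0,-3,0],[0,0,0],[0,0,0]], rotation=[[0,0,0],[0,0,0],[0,0,0],[0,0,0],[0,0,0]])

```text
time_s: 19.4
ee_pos: [0.5668, 0.0013, 0.153]
orientation: [0.16, 0.685, -0.154, 0.693]
contact_force: [-0.1, 0.0, -0.9]
finger_gap: 0.0855
```

Run:
```python
from h import *
im,c,s=far("rust",.084,30)
t,ct,_=grab("top","top4")
for col in ("navy","olive"):
    for b in blobs(t,col,40):
        if b[:,0].mean()<260: print(col,b.mean(0).round(),circ(ct,b,.066))
```

```text
rust [238. 222.] width 57.6 63.4 go mm [ -8.3 -22.4] axis [558.5 -21.1]
rust [280. 365.] width 8.4 45.9 go mm [ 90.7 -40.4] axis [657.5 -39.1]
ee [0.5668 0.0013 0.153 ] toolx [ 0.0127  0.0052 -0.9999] dq 0.026 gap 0.0855
navy [159. 239.] [518.3 371.3  49.7  50.8]
olive [223. 221.] [560.2 235.5  57.5  59.1]
```

carry_out(claw=[0,0,0,0,0], translation=[[-0.5,-1.5,0],[-0.3,-0.8,0],[0,0,-2],[0,0,-2],[0,0,0]], rotation=[[-0.005,0.012,0],[0,0,0],[0,0,0],[0,0,0],[0,0,0]])

```text
time_s: 20.0
ee_pos: [0.5584, -0.0198, 0.1128]
orientation: [0.154, 0.69, -0.154, 0.691]
contact_force: [0.3, 0.8, 0.5]
finger_gap: 0.0856
```

carry_out(claw=[0,0,0,0,0], translation=[[0,0,0],[0,0,0],[0,0,0],[0,0,0],[0,0,0]], rotation=[[0,0,0],[0,0,0],[0,0,0],[0,0,0],[0,0,0]])

```text
time_s: 20.5
ee_pos: [0.5599, -0.0197, 0.1157]
orientation: [0.154, 0.688, -0.154, 0.692]
contact_force: [-0.6, 0.1, 0.3]
finger_gap: 0.0854
```

Run:
```python
from h import *
im,c,s=far("rust",.084,29.2)
```

```text
rust [273. 243.] width 57.4 64.2 go mm [-0.2 -1.6] axis [559.8 -21.3]
ee [ 0.5599 -0.0197  0.1157] toolx [ 0.0048 -0.0011 -1.    ] dq 0.008 gap 0.0854
```

carry_out(claw=[0,0,0,0,0], translation=[[0,-0.2,-1.5],[0,0,-1.5],[0,0,-1.5],[0,0,-1],[0,0,0]], rotation=[[0,0,0],[0,0,0],[0,0,0],[0,0,0],[0,0,0]])

```text
time_s: 21.05
ee_pos: [0.562, -0.0219, 0.0613]
orientation: [0.154, 0.686, -0.153, 0.694]
contact_force: [-0.1, 0.5, -0.4]
finger_gap: 0.0855
```

carry_out(claw=[0,0,0,0,0], translation=[[0,0,0],[0,0,0],[0,0,0],[0,0,0],[0,0,0]], rotation=[[0,0,0],[0,0,0],[0,0,0],[0,0,0],[0,0,0]])

```text
time_s: 21.55
ee_pos: [0.5637, -0.0221, 0.0634]
orientation: [0.154, 0.685, -0.153, 0.695]
contact_force: [-0.6, 0.0, 0.7]
finger_gap: 0.0856
```

carry_out(claw=[0,0,0,0,0], translation=[[-0.3,0.1,-0.5],[0,0,-0.1],[0,0,0],[0,0,0],[0,0,0]], rotation=[[0,0.012,0],[0,0,0],[0,0,0],[0,0,0],[0,0,0]])

```text
time_s: 22.05
ee_pos: [0.5606, -0.0209, 0.0572]
orientation: [0.153, 0.689, -0.154, 0.691]
contact_force: [-0.1, 1.1, 0.3]
finger_gap: 0.0849
```

carry_out(claw=[0.2,0.5,1,1,1], translation=[[0,0,0],[0,0,0],[0,0,0],[0,0,0],[0,0,0]], rotation=[[0,0,0],[0,0,0],[0,0,0],[0,0,0],[0,0,0]])

```text
time_s: 22.55
ee_pos: [0.5604, -0.0214, 0.0576]
orientation: [0.152, 0.689, -0.154, 0.691]
contact_force: [-0.3, 0.3, 0.4]
finger_gap: 0.0591
```

Run:
```python
from h import *
im,c,s=far("rust",.084,29.5)
```

```text
rust [277. 304.] width 56.7 66.4 go mm [-0.6  1.2] axis [559.8 -20.2]
ee [ 0.5604 -0.0214  0.0576] toolx [ 0.0016 -0.003  -1.    ] dq 0.001 gap 0.0591
```

carry_out(claw=[1,1,1,1,1], translation=[[0,0,0.5],[0,0,2],[0,0,3],[0,0,3],[0.5,3,1.5]], rotation=[[0,0,0],[0,0,0],[0,0,0],[0,0,0],[0,0,0]])

```text
time_s: 23.1
ee_pos: [0.561, 0.0072, 0.1571]
orientation: [0.153, 0.693, -0.156, 0.687]
contact_force: [0.4, 0.3, -2.6]
finger_gap: 0.0593
```

carry_out(claw=[1,1,1,1,1], translation=[[0.6,4,0],[0.6,4,0],[0.6,4,0],[0.6,4,0],[0.6,4,0]], rotation=[[0,0,0],[0,0,0],[0,0,0],[0,0,0],[0,0,0]])

```text
time_s: 23.6
ee_pos: [0.5934, 0.2116, 0.1623]
orientation: [0.156, 0.69, -0.158, 0.689]
contact_force: [0.7, 0.7, -1.2]
finger_gap: 0.0595
```

carry_out(claw=[1,1,1,1,1], translation=[[0.6,4,0],[0.6,4,0],[0.4,2,0],[0,0,0],[0,0,0]], rotation=[[0,0,0],[0,0,0],[0,0,0],[0,0,0],[0,0,0]])

```text
time_s: 24.1
ee_pos: [0.6081, 0.3228, 0.1611]
orientation: [0.154, 0.691, -0.155, 0.689]
contact_force: [0.5, -0.2, -2.2]
finger_gap: 0.0594
```

carry_out(claw=[1,1,1,1,1], translation=[[0.3,0.7,-1.5],[0,0,-2],[0,0,-2],[0,0,-2],[0,0,0]], rotation=[[0,0,0],[0,0,0],[0,0,0],[0,0,0],[0,0,0]])

```text
time_s: 24.6
ee_pos: [0.6103, 0.3243, 0.0808]
orientation: [0.155, 0.691, -0.158, 0.688]
contact_force: [-1.1, -0.6, -2.0]
finger_gap: 0.0588
```

carry_out(claw=[1,1,1,1,1], translation=[[0,0,0],[0,0,0],[0,0,0],[0,0,0],[0,0,0]], rotation=[[0,0,0],[0,0,0],[0,0,0],[0,0,0],[0,0,0]])

```text
time_s: 25.1
ee_pos: [0.6122, 0.3226, 0.0831]
orientation: [0.157, 0.69, -0.158, 0.689]
contact_force: [0.3, -0.4, -2.4]
finger_gap: 0.059
```

Run:
```python
from h import *
z=env.state()["ee_pos"][2]+.0264
im,c,s=far("rust",z,29.6)
```

```text
rust [284. 289.] width 57.1 98.0 go mm [10.9 -4.3] axis [623.1 318.4]
ee [0.6122 0.3226 0.0831] toolx [-0.0024 -0.0018 -1.    ] dq 0.01 gap 0.059
```

carry_out(claw=[1,1,1,1,1], translation=[[0,0.4,-0.6],[0,0.3,-0.5],[0,0,-0.1],[0,0,0],[0,0,0]], rotation=[[0,0,0],[0,0,0],[0,0,0],[0,0,0],[0,0,0]])

```text
time_s: 25.65
ee_pos: [0.6122, 0.3312, 0.0706]
orientation: [0.157, 0.69, -0.158, 0.689]
contact_force: [0.4, 0.3, -0.7]
finger_gap: 0.0591
```

Run:
```python
from h import *
im,c,s=grab("wrist","w6"); print(s["ee_pos"],s["contact_force"])
```

```text
[0.61216087 0.33116106 0.07055504] [ 0.36212889  0.25155956 -0.74715813]
```

View pics/w6.png

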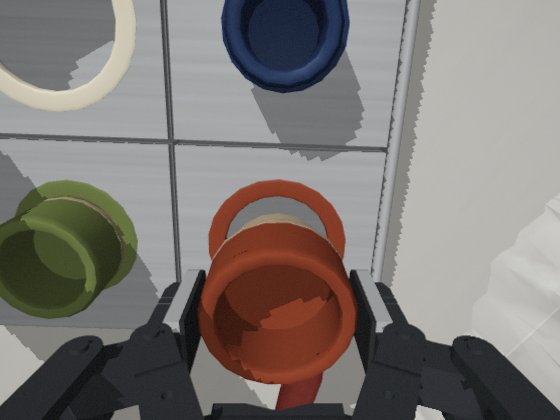

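carry_out(claw=[1,1,1,1,1], translation=[[0,-0.1,-0.4],[0,0,-0.4],[0,0,-0.4],[0,0,-0.2],[0,0,0]], rotation=[[0,0,0],[0,0,0],[0,0,0],[0,0,0],[0,0,0]])

```text
time_s: 26.2
ee_pos: [0.612, 0.3301, 0.0562]
orientation: [0.157, 0.69, -0.158, 0.689]
contact_force: [0.8, 0.3, -1.7]
finger_gap: 0.0589
```

carry_out(claw=[1,1,1,1,1], translation=[[0,0,-0.4],[0,0,-0.4],[0,0,-0.4],[0,0,-0.4],[0,0,0]], rotation=[[0,0,0],[0,0,0],[0,0,0],[0,0,0],[0,0,0]])

```text
time_s: 26.7
ee_pos: [0.6121, 0.3301, 0.0395]
orientation: [0.157, 0.69, -0.158, 0.689]
contact_force: [-0.8, -0.7, 3.0]
finger_gap: 0.059
```

carry_out(claw=[0.5,0,0,0,0], translation=[[0,0,0],[0,0,0],[0,0,0.5],[0,0,2],[0,0,4]], rotation=[[0,0,0],[0,0,0],[0,0,0],[0,0,0],[0,0,0]])

```text
time_s: 27.2
ee_pos: [0.6086, 0.3279, 0.0994]
orientation: [0.154, 0.693, -0.16, 0.686]
contact_force: [0.4, 0.0, 0.7]
finger_gap: 0.0854
```

carry_out(claw=[0,0,0,0,0], translation=[[0,0,4],[-0.3,-2.5,1],[-0.6,-4,0],[-0.6,-4,0],[-0.6,-4,0]], rotation=[[0,0,0],[0,0,0],[0,0,0],[0,0,0],[0,0,0]])

```text
time_s: 27.7
ee_pos: [0.5943, 0.1872, 0.1612]
orientation: [0.156, 0.687, -0.153, 0.693]
contact_force: [1.0, -1.2, 0.7]
finger_gap: 0.0854
```

carry_out(claw=[0,0,0,0,0], translation=[[-0.6,-4,0],[-0.6,-4,0],[-0.6,-4,0],[-0.6,-4,0],[-0.2,-1,0]], rotation=[[0,0,0],[0,0,0],[0,0,0],[0,0,0],[0,0,0]])

```text
time_s: 28.2
ee_pos: [0.5681, 0.0076, 0.1648]
orientation: [0.156, 0.684, -0.153, 0.696]
contact_force: [-0.6, 1.1, 0.1]
finger_gap: 0.0857
```

Run:
```python
from h import *
im,c,s=far("cream",.054,34)
t,ct,_=grab("top","top5")
for col in ("navy","olive","rust","cream"):
    for b in blobs(t,col,40):
        if b[:,0].mean()<260 and 180<b[:,1].mean()<300: print(col,b.mean(0).round(),circ(ct,b,.036))
cv2.imwrite("pics/t5.png",np.hstack([cv2.resize(t[150:310,110:280],(400,376)),cv2.resize(im,(400,300),interpolation=cv2.INTER_AREA)[:300] if 0 else cv2.copyMakeBorder(cv2.resize(im,(400,300)),0,76,0,0,0)])[:,:,::-1])
```

```text
cream [233. 201.] width 65.2 71.0 go mm [-10.6 -29.5] axis [557.5 -21.9]
ee [0.5681 0.0076 0.1648] toolx [ 1.710e-02  6.000e-04 -9.999e-01] dq 0.172 gap 0.0857
navy [159. 239.] [519.9 377.3  51.   52.5]
olive [223. 221.] [562.9 237.8  59.1  60.7]
rust [183. 198.] [611.5 329.6  67.8  69.3]
cream [200. 262.] [471.7 286.1  76.9  77.9]
cream [ 63. 235.] [527.1 592.3  35.9  83.6]
cream [ 60. 203.] [586.7 597.6  46.4  71.5]
cream [ 80. 221.] [554.3 552.7  12.   36.7]
```

View pics/t5.png

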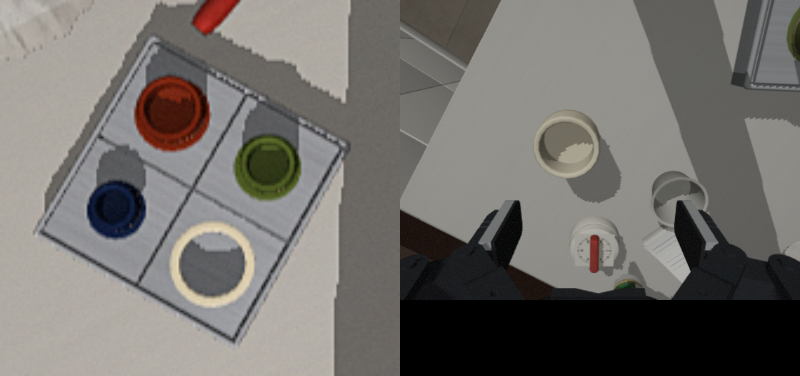

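carry_out(claw=[0,0,0,0,0], translation=[[-0.6,-1.7,0],[-0.4,-1.2,-1],[0,0,-3],[0,0,-3],[0,0,0]], rotation=[[0,0.017,0],[0,0,0],[0,0,0],[0,0,0],[0,0,0]])

```text
time_s: 28.8
ee_pos: [0.5615, -0.0148, 0.0937]
orientation: [0.156, 0.688, -0.151, 0.693]
contact_force: [-1.9, -0.5, 0.0]
finger_gap: 0.0854
```

carry_out(claw=[0,0,0,0,0], translation=[[0,0,0],[0,0,0],[0,0,0],[0,0,0],[0,0,0]], rotation=[[0,0,0],[0,0,0],[0,0,0],[0,0,0],[0,0,0]])

```text
time_s: 29.3
ee_pos: [0.5643, -0.0123, 0.0968]
orientation: [0.156, 0.686, -0.15, 0.695]
contact_force: [0.2, 0.4, 0.0]
finger_gap: 0.0853
```

Run:
```python
from h import *
im,c,s=far("cream",.054,33.2)
```

```text
cream [256. 232.] width 64.5 72.3 go mm [-4.7 -9.9] axis [559.6 -22.2]
ee [ 0.5643 -0.0123  0.0968] toolx [ 0.0135  0.0061 -0.9999] dq 0.009 gap 0.0853
```

carry_out(claw=[0,0,0,0,0], translation=[[-0.3,-0.6,-1],[-0.2,-0.5,-1],[0,0,-1],[0,0,0],[0,0,0]], rotation=[[-0.005,0.013,0],[0,0,0],[0,0,0],[0,0,0],[0,0,0]])

```text
time_s: 29.85
ee_pos: [0.5585, -0.0249, 0.0641]
orientation: [0.153, 0.691, -0.153, 0.69]
contact_force: [-0.3, 0.4, 0.7]
finger_gap: 0.0852
```

carry_out(claw=[0,0,0,0,0], translation=[[0,0,0],[0,0,0],[0,0,0],[0,0,0],[0,0,0]], rotation=[[0,0,0],[0,0,0],[0,0,0],[0,0,0],[0,0,0]])

```text
time_s: 30.35
ee_pos: [0.559, -0.0248, 0.0645]
orientation: [0.153, 0.69, -0.153, 0.69]
contact_force: [0.9, 0.0, -1.0]
finger_gap: 0.0854
```

Run:
```python
from h import *
im,c,s=far("cream",.054,33.2)
```

```text
cream [282. 258.] width 65.1 74.0 go mm [1.2 2.7] axis [560.2 -22.1]
ee [ 0.559  -0.0248  0.0645] toolx [ 1.e-04  6.e-04 -1.e+00] dq 0.003 gap 0.0854
```

Shift (+0.1, +0.2) and descend slowly.

carry_out(claw=[0,0,0,0,0], translation=[[0.1,0.2,-0.5],[0,0,-0.8],[0,0,-0.8],[0,0,-0.6],[0,0,0]], rotation=[[0,0,0],[0,0,0],[0,0,0],[0,0,0],[0,0,0]])

```text
time_s: 30.9
ee_pos: [0.5599, -0.0224, 0.035]
orientation: [0.153, 0.69, -0.153, 0.69]
contact_force: [-1.2, 0.3, 0.5]
finger_gap: 0.0851
```

carry_out(claw=[0,0,0,0,0], translation=[[0,0,-0.5],[0,0,-0.3],[0,0,0],[0,0,0],[0,0,0]], rotation=[[0,0,0],[0,0,0],[0,0,0],[0,0,0],[0,0,0]])

```text
time_s: 31.4
ee_pos: [0.5597, -0.0225, 0.0258]
orientation: [0.153, 0.691, -0.153, 0.69]
contact_force: [-0.5, -0.1, -0.2]
finger_gap: 0.0848
```

carry_out(claw=[0.2,0.5,1,1,1], translation=[[0,0,0],[0,0,0],[0,0,0],[0,0,0],[0,0,0]], rotation=[[0,0,0],[0,0,0],[0,0,0],[0,0,0],[0,0,0]])

```text
time_s: 31.9
ee_pos: [0.5599, -0.0224, 0.0267]
orientation: [0.153, 0.69, -0.153, 0.69]
contact_force: [-0.2, -0.1, -1.5]
finger_gap: 0.068
```

Run:
```python
from h import *
im,c,s=far("cream",.054,33.5)
```

```text
cream [283. 291.] width 63.1 76.5 go mm [-0.5  1.6] axis [559.4 -20.8]
ee [ 0.5599 -0.0224  0.0267] toolx [ 2.e-04  7.e-04 -1.e+00] dq 0.002 gap 0.068
```

carry_out(claw=[1,1,1,1,1], translation=[[0,0,0.5],[0,0,2],[0,0,4],[0,0,4],[-0.6,2,1.5]], rotation=[[0,0,0],[0,0,0],[0,0,0],[0,0,0],[0,0,0]])

```text
time_s: 32.45
ee_pos: [0.5511, -0.0036, 0.1475]
orientation: [0.153, 0.693, -0.154, 0.687]
contact_force: [1.4, 1.4, -1.2]
finger_gap: 0.0678
```

carry_out(claw=[1,1,1,1,1], translation=[[-1.1,4,0],[-1.1,4,0],[-1.1,4,0],[-1.1,4,0],[-1.1,4,0]], rotation=[[0,0,0],[0,0,0],[0,0,0],[0,0,0],[0,0,0]])

```text
time_s: 32.95
ee_pos: [0.4986, 0.1991, 0.1544]
orientation: [0.157, 0.688, -0.156, 0.691]
contact_force: [0.5, 0.7, -1.4]
finger_gap: 0.0677
```

carry_out(claw=[1,1,1,1,1], translation=[[-1.1,4,0],[-0.8,3,0],[-0.3,1,0],[0,0,0],[0,0,0]], rotation=[[0,0,0],[0,0,0],[0,0,0],[0,0,0],[0,0,0]])

```text
time_s: 33.45
ee_pos: [0.473, 0.2863, 0.1557]
orientation: [0.155, 0.688, -0.153, 0.692]
contact_force: [-0.2, -0.3, -1.0]
finger_gap: 0.0679
```

carry_out(claw=[1,1,1,1,1], translation=[[0,0,-1.5],[0,0,-2],[0,0,-2],[0,0,-1.5],[0,0,0]], rotation=[[0,0.005,0],[0,0,0],[0,0,0],[0,0,0],[0,0,0]])

```text
time_s: 33.95
ee_pos: [0.475, 0.2785, 0.0807]
orientation: [0.157, 0.689, -0.157, 0.69]
contact_force: [-1.1, -0.2, -1.0]
finger_gap: 0.0678
```

carry_out(claw=[1,1,1,1,1], translation=[[0,0,0],[0,0,0],[0,0,0],[0,0,0],[0,0,0]], rotation=[[0,0,0],[0,0,0],[0,0,0],[0,0,0],[0,0,0]])

```text
time_s: 34.45
ee_pos: [0.477, 0.2764, 0.0817]
orientation: [0.158, 0.688, -0.159, 0.69]
contact_force: [-0.6, 0.3, -0.2]
finger_gap: 0.0681
```

carry_out(claw=[1,1,1,1,1], translation=[[-0.2,0.5,-0.5],[-0.2,0.4,-0.5],[0,0,0],[0,0,0],[0,0,0]], rotation=[[0,0,0],[0,0,0],[0,0,0],[0,0,0],[0,0,0]])

```text
time_s: 34.95
ee_pos: [0.4727, 0.2872, 0.0716]
orientation: [0.158, 0.688, -0.158, 0.69]
contact_force: [0.1, 0.1, -1.2]
finger_gap: 0.0678
```

Run:
```python
from h import *
z=env.state()["ee_pos"][2]+.0273
im,c,s=far("cream",z,34)
```

```text
cream [280. 283.] width 63.9 88.2 go mm [-1.   1.5] axis [471.7 288.7]
ee [0.4727 0.2872 0.0716] toolx [ 3.3e-03  1.0e-04 -1.0e+00] dq 0.004 gap 0.0678
```

carry_out(claw=[1,1,1,1,1], translation=[[0.1,-0.1,-0.4],[0,0,-0.4],[0,0,-0.4],[0,0,-0.3],[0,0,0]], rotation=[[0,0,0],[0,0,0],[0,0,0],[0,0,0],[0,0,0]])

```text
time_s: 35.5
ee_pos: [0.4722, 0.288, 0.0605]
orientation: [0.16, 0.689, -0.157, 0.689]
contact_force: [1.1, -0.5, 1.0]
finger_gap: 0.068
```

Run:
```python
from h import *
z=env.state()["ee_pos"][2]+.0273
im,c,s=far("cream",z,34,"w7"); print(s["contact_force"],s["moment"])
```

```text
cream [283. 286.] width 64.4 87.3 go mm [0.3 0.9] axis [472.5 288.9]
ee [0.4722 0.288  0.0605] toolx [ 0.0023  0.0045 -1.    ] dq 0.017 gap 0.068
[ 1.05393324 -0.45381336  0.99022587] [-0.0695691  -0.17771139 -0.00408488]
```

View pics/w7.png

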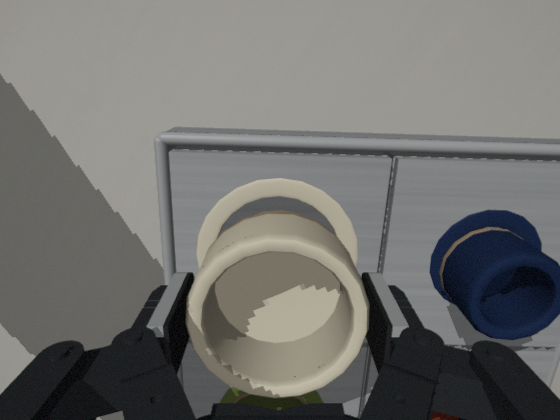

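Run:
```python
from h import *
s=env.state(); c=cam("wrist",s); Rm=R.from_quat(s["orientation"]).as_matrix()
print(s["ee_pos"],s["contact_force"])
f=lambda u,v,z:((ray(c,(u,v),z)[0]-s["ee_pos"])@Rm*1000).round(1)
print("lip near",f(277,179.5,.0365),"lip L",f(197,240,.0365),"R",f(357,240,.0365))
z=s["ee_pos"][2]+.0273
print("rim far",f(277,397,z),"rim L",f(187,300,z),f(368,300,z),"shoulder near",f(277,212,z-.030))
```

```text
[0.47225356 0.28810269 0.06045218] [-1.60335712 -0.01940351  3.29460696]
lip near [ 24.    0.8 -39.2] lip L [ 23.8 -37.5  -9.4] R [24.2 39.2 -9.2]
rim far [-27.3   0.8  34.3] rim L [-27.5 -30.7  -9.3] [-27.1  32.8  -9.1] shoulder near [  2.7   0.8 -31.2]
```

carry_out(claw=[1,1,1,1,1], translation=[[0,-0.1,-0.2],[0,0,-0.3],[0,0,-0.3],[0,0,0],[0,0,0]], rotation=[[-0.004,0,0],[0,0,0],[0,0,0],[0,0,0],[0,0,0]])

```text
time_s: 36.05
ee_pos: [0.4705, 0.2886, 0.0541]
orientation: [0.161, 0.689, -0.158, 0.689]
contact_force: [0.4, 0.7, -1.3]
finger_gap: 0.0676
```

carry_out(claw=[1,1,1,1,1], translation=[[0.1,-0.1,-0.3],[0,0,-0.4],[0,0,-0.3],[0,0,0],[0,0,0]], rotation=[[-0.005,0,0],[0,0,0],[0,0,0],[0,0,0],[0,0,0]])

```text
time_s: 36.55
ee_pos: [0.4713, 0.2869, 0.0416]
orientation: [0.159, 0.689, -0.161, 0.688]
contact_force: [-0.2, 0.3, -1.1]
finger_gap: 0.0676
```

carry_out(claw=[1,1,1,1,1], translation=[[0,0,-0.2],[0,0,-0.2],[0,0,-0.1],[0,0,0],[0,0,0]], rotation=[[0,0,0],[0,0,0],[0,0,0],[0,0,0],[0,0,0]])

```text
time_s: 37.05
ee_pos: [0.4719, 0.2868, 0.039]
orientation: [0.159, 0.689, -0.16, 0.689]
contact_force: [-1.1, -0.0, 1.7]
finger_gap: 0.0682
```

Seated. Release and retreat toward the robot-free side.

carry_out(claw=[0.5,0,0,0,0], translation=[[0,0,-0.1],[0,0,0],[0,0,0],[0,0,0.5],[0,0,1.5]], rotation=[[0,0,0],[0,0,0],[0,0,0],[0,0,0],[0,0,0]])

```text
time_s: 37.55
ee_pos: [0.4714, 0.2862, 0.0568]
orientation: [0.158, 0.689, -0.161, 0.688]
contact_force: [-0.7, -0.8, 0.5]
finger_gap: 0.0857
```

carry_out(claw=[0,0,0,0,0], translation=[[0,0,3],[0,0,4],[0,-2,3],[0,-4,1],[0,-4,0]], rotation=[[0,0,0],[0,0,0],[0,0,0],[0,0,0],[0,0,0]])

```text
time_s: 38.05
ee_pos: [0.4737, 0.1885, 0.1731]
orientation: [0.157, 0.688, -0.157, 0.691]
contact_force: [0.5, -0.1, -0.2]
finger_gap: 0.0856
```

carry_out(claw=[0,0,0,0,0], translation=[[0,-4,0],[0,-4,0],[0,-2,0],[0,0,0],[0,0,0]], rotation=[[0,0,0],[0,0,0],[0,0,0],[0,0,0],[0,0,0]])

```text
time_s: 38.55
ee_pos: [0.4744, 0.0813, 0.1763]
orientation: [0.159, 0.685, -0.158, 0.693]
contact_force: [0.8, 0.3, -0.7]
finger_gap: 0.0855
```

Run:
```python
from h import *
t,ct,_=grab("top","top6"); im,_,s=grab("scene","scene6"); print(s["ee_pos"],s["contact_force"],s["time_s"])
for n,i,c in (("top",t,ct),("scene",im,cam("scene"))):
    for col,r in (("navy",22),("olive",26),("rust",30),("cream",34)):
        for b in blobs(i,col,40):
            P=circ(c,b,.066)
            if 430<P[0]<700 and 200<P[1]<420: print(n,col,b.mean(0).round(),P)
a=cv2.resize(t[150:310,110:280],(400,376)); b=cv2.resize(im[165:285,130:300],(400,282)); b=cv2.copyMakeBorder(b,0,94,0,0,0)
cv2.imwrite("pics/f.png",np.hstack([a,b])[:,:,::-1])
```

```text
[0.4743934  0.08150955 0.17624506] [-0.20694624 -0.57684718  0.86875452] 38.6
top navy [159. 239.] [518.3 371.3  49.6  50.9]
top olive [223. 221.] [560.  235.6  57.3  59.2]
top rust [183. 198.] [607.3 324.8  66.1  67.3]
top cream [200. 262.] [470.4 282.5  73.2  75. ]
scene navy [177. 210.] [505.5 362.7  42.1  73.2]
scene olive [248. 216.] [544.3 225.   54.4  90.6]
scene rust [222. 193.] [591.2 313.8  60.3 101.2]
scene rust [263. 184.] [654.9 250.   32.8  78. ]
scene cream [203. 236.] [456.2 273.3  70.4 109.3]
```

View pics/f.png

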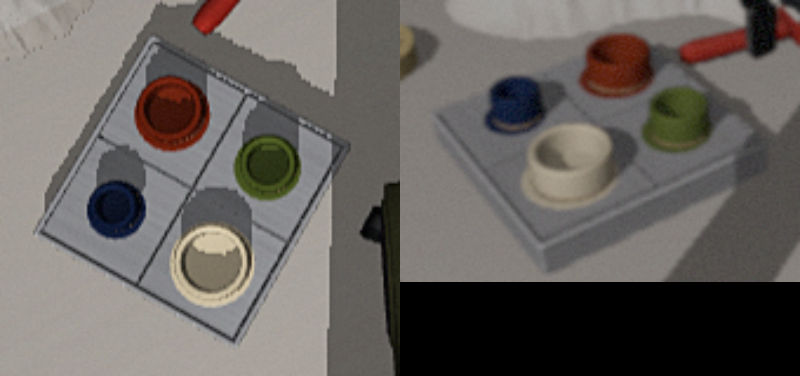

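```bash
python3 -c "
from cell import env
print(env.finish_job())"
```

```text
the job is handed in; nothing more can be done
None
```

I took the stack apart, put all four pots in the plates with their lip colours, and handed the job in at about 39 s; no verdict came back.

**Last checks:** The final top and scene pictures show every pot upright, centred in its lip and resting at plate height, with the gripper open and well clear. I judged shoulder contact by eye from those pictures. Contact force at touchdown confirmed it for navy (3.9 N), rust (3.0 N) and cream (1.7 N). Olive showed only 0.6 N when it reached its seating height, so I released it about there. The arm never went near the timer or the steel cup. I did not measure their positions again at the end.

**What went wrong or disagreed:**
- **Navy:** the first grip was about 10 mm off the centre of the pads, so I set the pot back in the stack and gripped it again.
- **Cream:** the pot briefly brushed the opening (about 3 N) on the way in, then went in freely.
- **Wrist camera:** it read about 2–3 mm farther in y than the two fixed cameras on the plate lips, so I aimed between them, closer to the fixed ones.

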